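# Shut off the red gas valve under the sliding cover

## Task

The red valve handle in the white manifold box is hidden under the loose grey cover, which has a black rib to push on: push the cover along its rails all the way across to the other end of the box, then push the red handle round as far as it goes, so that the valve is shut. Nothing needs gripping, fingertip pushes are enough: the cover must never be lifted off its rails, the blue handle stays as it is, and the things standing about are left where they are.

Things in the scene. Friction and masses are not known exactly. Their poses are not given: they have to be found in the camera images.
- manifold: White open-topped box fixed to the worktop, 144 (its x) x 262 (y) x 74 mm high; origin: centre of underside, z up; turned up to 0.45 rad. Two bays 120 x 120 mm inside, centres y = -63 mm (red handle) and +63 mm (blue), 6 mm divider 63 mm high. Its long walls are the cover's rails, 66 mm above the worktop; lips along them (3.5 mm thick) and end stops (4 mm), 74 mm high, keep the cover in line.
- cover: Loose grey plate, 134 (x) x 125 (y) x 5 mm, 0.2 to 0.4 kg, flat on the rails, axes parallel to the box's. Origin: centre of underside. Starts over the red bay at box y -0.062 to -0.052 m; slides along the box's +y (1 to 4 N) up to the far end stop at box y about +0.0645 m, over the blue bay.
- cover_rib (a point): Centre of the black push rib on the cover, 14 mm in from the cover's -y edge (cover y = -48.5 mm): 80 mm long (x), 9 mm thick (y), on a flat 16 mm wide, 3 mm high foot; its top is 18 mm above the cover's upper face (89 mm above the worktop), this point 80 mm above the worktop. Push its -y face toward +y.
- red_lever_tip (a point): Centre of the rounded end (19 mm across) of the red handle, 46 mm from its pivot, 45.5 mm above the worktop. The handle is a flat bar 13 mm wide, 9 mm thick (41 to 50 mm above the worktop), its top 16 mm below the rails. Its outer 25 mm have free space below, down to the box's 5 mm floor.
- red_lever_pivot (a point): Centre of the red handle on its upright pivot axis, at the tip's height. It lies at x = +30 mm, y = -68 mm in the box.
- red_lever (a joint): Angle of the red handle (rad). 0: open, it points along the box's -x (toward the robot); it turns clockwise seen from above, the tip moving toward +y and then +x, to the stop at 1.571: shut, it points along the box's +y. Starts at 0 to 0.35; takes about 2 N at the tip; stays where it is left.
- blue_lever (a joint): Angle of the blue handle in the other bay (rad), same make and sense as the red one, pivot at x = +30 mm, y = +58 mm in the box. It must not be turned.
- pe_bottle_1: Bystander: white plastic bottle with blue cap, 48 mm across, 83 mm high, loose; stands in front of the box (on its -x side). Origin: centre of its underside.
- cap_3: Bystander: blue screw cap, 36 mm across, 23 mm high, loose; in front of the box. Origin: centre of its underside.
- petri_1: Bystander: closed petri dish, 60 mm across, 14 mm high, loose; in front of the box. Origin: centre of its underside.
- marker_2: Bystander: red felt marker lying on the worktop, 125 mm long, 15 mm high, loose; near the robot on its right. Origin: centre of its underside.
- blue_lever_tip (a point): Centre of the rounded end of the blue handle, 46 mm from its pivot, 45.5 mm above the worktop; it stays where it is.

How it is judged (in metres and radians):
On the way, in this order (a step that is already met when the one before it is completed fails the run):
1. the cover has been slid across to the other end of the box (within about 12 mm of the stop), lying on its rails, and the red handle is still open (y of cover in the frame of manifold above 0.052 m and z of cover in the frame of manifold below 0.071 m and angle between cover's own z axis and vertical below 0.06 rad and value of joint red_lever below 0.6 rad), for 0.2 s.
2. the red handle has been pushed round to its shut stop (within about 7 degrees) (value of joint red_lever above 1.45 rad), for 0.2 s.
At the end, for the whole second after the job is handed in: Red handle within about 7 degrees of its shut stop (above 1.45 rad); cover flat on its rails, at rest, within about 12 mm of the far stop (centre beyond box y = +52 mm); blue handle tip within 12 mm and each loose bystander within 20 mm of where it was (value of joint red_lever above 1.45 rad and y of cover in the frame of manifold above 0.052 m and z of cover in the frame of manifold below 0.071 m and angle between cover's own z axis and vertical below 0.06 rad and linear speed of cover below 0.02 m/s and distance of blue_lever_tip from where it was at the start of the episode below 0.012 m and distance of each of pe_bottle_1, cap_3, petri_1, marker_2 from where it was at the start of the episode below 0.02 m); the robot touches nothing.
It fails at once if the cover is lifted off its rails or tipped (more than 8 mm up or 0.15 rad) (z of cover in the frame of manifold above 0.074 m or angle between cover's own z axis and vertical above 0.15 rad).
It fails at once if the blue handle is turned (tip moved more than 12 mm) (distance of blue_lever_tip from where it was at the start of the episode above 0.012 m).
It fails at once if a bystander is moved more than 20 mm or lifted (distance of any of pe_bottle_1, cap_3, petri_1, marker_2 from where it was at the start of the episode above 0.02 m).
It also fails if it takes over 48 s, if anything falls off the work surface, if the arm or the gripper's body presses on something with over 40 N, if the wrist force passes 120 N, or if a joint passes its speed limit or range.

## Robot

A 6-joint arm with a two-finger parallel gripper is mounted at the origin on the work surface; the furniture and walls round the work are solid. World frame = base frame: x ahead of the robot, y to its left, z up, the work surface at z = 0. Lengths are in m, angles in degrees, forces in N, time in s.
With the tool pointing down it reaches from about 0.4 to 0.825 m from the base axis. Payload 7 kg.
Tool frame: the origin (TCP) lies on the front face of the gripper's body, between the roots of the fingers; the fingertips stand 66 mm ahead of it and the grasp point (between the pads) lies 47 mm ahead of it; z points along the fingers, y is the line along which they close (so a half turn about z gives the same grasp; the last joint's range is limited). The gripper opens to 88 mm and grips with 3 to 60 N. Pads are 19 mm wide; open, the fingers measure 130 mm over their backs; the gripper's body (78 mm by 193 mm) begins 47 mm behind the grasp point.
Start: joints at [16.507, 20.546, 0.682, 0, -70.136, -16.507], TCP at [0.675, -0, 0.292] pointing down, gripper open.
Joint ranges: [-176.03, 176.03], [-82.01, 121.73], [-58.28, 71.71], [-173.87, 95.51], [-174.79, -0.11], [-173.66, 173.66]. Speed limits (degrees/s): [136.94, 136.94, 172.46, 180, 180, 180].

## Interface

Orientations are given as [roll, pitch, yaw] about the fixed x, y, z axes, in that order (R = Rz(yaw) Ry(pitch) Rx(roll)).
In Python, from plant import ctrl gives the robot as it stands.
- The arm moves only by the tool send_rows, never from a script. Its argument "deltas" is a list of rows, each a list of 2 entries, a list of its own where there are three numbers: the shift along the tool's x, y, z each as a share of 800 mm, from -1 to 1, then the turn about the tool's z as a share of 90 degrees, from -1 to 1. A call has exactly 5 rows; each row is the pose to reach, as a shift and turn from the pose commanded when the call began, along the tool's axes at that moment; what a row does not reach only later rows make up. A row lasts 1/12 s, in which the tool goes at most 41.7 mm and 7.16 degrees, less where a joint would pass 70% of its speed; a pose out of reach is approached as far as the arm can. A call with a number of a shift or a turn outside -1 to 1 is refused whole. A call with a gripper value outside its range is refused whole. "gripper" is the opening, from 0 (shut) to 1 (fully open), set as the call begins (left out, the last holds). The fingers move at their own pace and stop on an object; the grip force is fixed at half the most. Time passes only in rows, so rows that repeat a pose let the fingers close, or fill a call up. It gives the time, the measured TCP pose, the force, the opening and the grip force at its end, in the units of the state.
- ctrl.get_obs(): the state, without advancing time (a new reading comes with each control period).
- ctrl.snapshot(name): name is "scene" or "side" or "wrist"; returns a dict with "color" (400x640x3 uint8, red, green, blue), "vertical_fov" (degrees; the focal length in pixels is half the picture's height over the tangent of half this angle, whatever the lens; pixels are square), "cx", "cy" (the principal point, pixels), "rvec" (rotation vector, rad) and "tvec" (3), from world to camera coordinates, as OpenCV has them. Camera axes: x right, y down, z forward; pixel columns grow to the right and rows downward; lengths in m; the calibration is good to about 2 mm. A picture is of the moment at which its call begins. There is no depth.
- ctrl.close_job(): hands the job in; it is judged then, once.
Trained networks look in a picture, given as the dict that the camera call returned (one of the last four; its "shot" number tells which), for a name from the list of things; names that differ only in an ending like _2 or _b are one class to them, and where a whole thing is asked for, a point or a joint stands for the part that bears it (a point fixed in the world has none). Each returns a list of dicts, best first, with "conf" (0 to 1); they miss things now and then, are a little off and sometimes report something else, mostly with a low value. They report only what shows in the picture. A call takes as long as a camera call.
- ctrl.boxes_of(picture, thing): "xy" ([column, row] as shares, 0 to 1, of the picture: columns of its width, rows of its height, amid what is visible of it).
- ctrl.cut_out(picture, thing): "pixels" (400x640 bool, what is visible of it) and "xy" ([column, row] as shares, 0 to 1, of the picture: columns of its width, rows of its height, amid what is visible of it).
The state is a dict: "clock": time; "joint_pos": joint angles; "qvel": joint speeds; "tau": joint torques, N m; "tool_pos": TCP position; "orientation": TCP orientation; "force": force on the tool from outside, world axes, zero at the start; "moment": the same for the moment, N m; "opening": finger opening in m; "gripper_force": force on a finger pad.
Only numpy, scipy, OpenCV 4.12 (cv2) and the standard library are available. Lean on these libraries where they do the work, as an engineer would, in place of code of your own. Each camera call takes 0.05 s, during which the arm holds its last target. There are 200 camera calls.

## Working session

There is one attempt and no reset: what is moved stays moved. The work goes in short steps, Python scripts to look and compute and a tool call to move; the robot and the scene stay as the last step left them, time stands still between calls to the robot, and variables do not carry over. Pictures are saved under pics/ and viewed, at most 10 in all, crops included, and the job is handed in when it is done.

Besides the shell and the picture viewer there is one more tool, called after ">>>" as name([rows], argument=value, ...), one row to a line, values as JSON. send_rows: Moves the arm, as the interface text tells. Shift numbers are shares of 800 mm and turn numbers shares of 90 degrees, none past 1 either way. Its arguments: {"type":"object","properties":{"deltas":{"type":"array","items":{"type":"array"}},"gripper":{"type":"number"}},"required":["deltas"]}

```bash
mkdir -p pics; ls
cat > h.py <<'E'
import numpy as np, cv2
from plant import ctrl
def cam(p):
    f=200/np.tan(np.radians(p["vertical_fov"])/2)
    K=np.array([[f,0,p["cx"]],[0,f,p["cy"]],[0,0,1.]])
    R=cv2.Rodrigues(np.array(p["rvec"],float))[0]; return K,R,np.array(p["tvec"],float).ravel()
def ray(p,uv,z):
    K,R,t=cam(p); c=-R.T@t; d=R.T@np.linalg.inv(K)@np.array([uv[0],uv[1],1.]); return c+d*(z-c[2])/d[2]
def proj(p,X):
    K,R,t=cam(p); q=K@(R@np.array(X,float).T+t[:,None]); return (q[:2]/q[2]).T
def save(p,n): cv2.imwrite("pics/"+n+".png",p["color"][:,:,::-1])
E
python3 - <<'E'
from h import *
o=ctrl.get_obs(); print(o["clock"],o["tool_pos"],o["orientation"],o["force"])
ims=[]
for n in ["scene","side","wrist"]:
    p=ctrl.snapshot(n); save(p,n+"0"); K,R,t=cam(p); print(n,-R.T@t)
    for th,z in [("manifold",.07),("cover",.071),("cover_rib",.08),("pe_bottle_1",.04),("cap_3",.012),("petri_1",.007),("marker_2",.007)]:
        for b in ctrl.boxes_of(p,th)[:2]:
            uv=np.array(b["xy"])*[640,400]; print(th,round(b["conf"],2),uv.round(),ray(p,uv,z).round(4))
E
```

```text
pics
0.0 [ 6.74628943e-01 -2.57642080e-05  2.91245832e-01] [ 1.79908136e+02 -7.82318518e-03 -9.00070406e+01] [-0.26085558  0.84027617  0.29439452]
scene [ 0.08529278 -0.74181208  0.94232593]
manifold 0.6 [335. 208.] [ 0.4894 -0.1033  0.07  ]
manifold 0.26 [285. 222.] [ 0.3705 -0.0896  0.07  ]
cover 0.83 [373. 217.] [ 0.5521 -0.1653  0.071 ]
pe_bottle_1 0.91 [342. 265.] [ 0.4378 -0.2274  0.04  ]
cap_3 0.8 [284. 223.] [ 0.3865 -0.0484  0.012 ]
petri_1 0.79 [315. 251.] [ 0.4148 -0.1483  0.007 ]
marker_2 0.73 [284. 331.] [ 0.2682 -0.2958  0.007 ]
marker_2 0.58 [329. 191.] [0.5323 0.0006 0.007 ]
side [ 0.11829022 -0.80383368  0.57555678]
manifold 0.77 [358. 214.] [ 0.4763 -0.1597  0.07  ]
manifold 0.41 [387. 209.] [ 0.5428 -0.1652  0.07  ]
cover 0.72 [388. 209.] [ 0.5455 -0.1654  0.071 ]
cover_rib 0.55 [388. 209.] [ 0.5365 -0.1783  0.08  ]
pe_bottle_1 0.72 [348. 254.] [ 0.4215 -0.2343  0.04  ]
cap_3 0.67 [302. 221.] [ 0.3886 -0.0641  0.012 ]
petri_1 0.74 [329. 237.] [ 0.4245 -0.1329  0.007 ]
marker_2 0.85 [279. 310.] [ 0.2625 -0.2931  0.007 ]
wrist [ 0.67495002 -0.07678571  0.38394662]
manifold 0.68 [486. 135.] [ 0.5149 -0.0458  0.07  ]
cover 0.59 [461.  36.] [ 0.5502 -0.1306  0.071 ]
cover 0.48 [485. 137.] [ 0.5164 -0.0437  0.071 ]
cover_rib 0.89 [458.  38.] [ 0.5555 -0.1272  0.08  ]
cap_3 0.73 [586. 123.] [ 0.3771 -0.0532  0.012 ]
petri_1 0.66 [577.  27.] [ 0.405  -0.1498  0.007 ]
```

View pics/scene0.png

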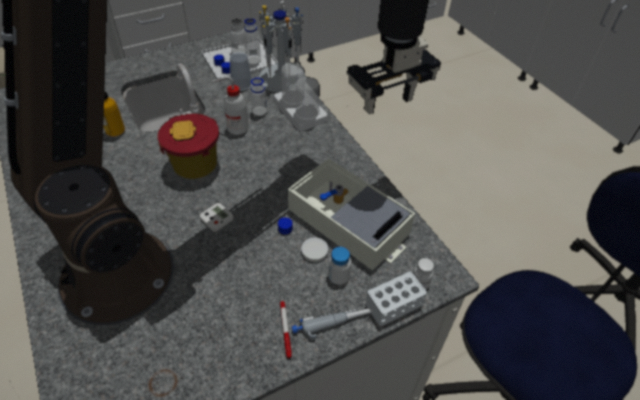

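View pics/wrist0.png

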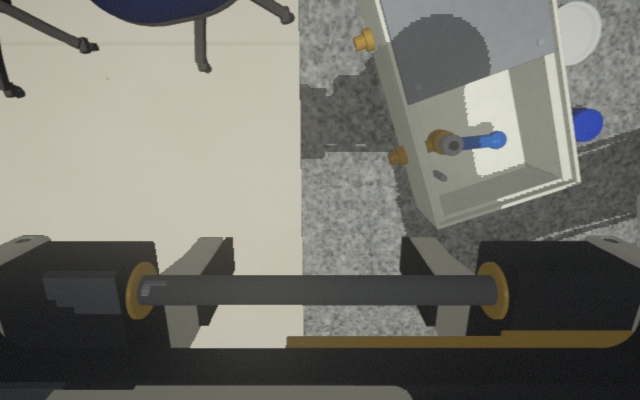

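The scene view shows the box at cols 289–413, rows 163–265, with the rib at about (388,223). The wrist view shows the +y end's corners at about (438,227) and (579,182), with the blue handle at about (497,140). Next I'll fit a model to these.

Run:
```python
from h import *
from scipy.optimize import least_squares
import pickle
P={n:ctrl.snapshot(n) for n in ["scene","wrist","side"]}
pickle.dump(P,open("P.pkl","wb"))
a=ray(P["wrist"],(438,227),.074);b=ray(P["wrist"],(579,182),.074);print(a,b,np.linalg.norm(a-b))
u=(a-b)/np.linalg.norm(a-b); yaw=np.arctan2(u[1],u[0]); c=(a+b)/2-.131*np.array([-u[1],u[0],0]); print(np.degrees(yaw),c)
# refine with the cover mask edges? draw overlay
def W(q,pts):
    s,co=np.sin(q[2]),np.cos(q[2]); pts=np.array(pts,float); return np.c_[q[0]+co*pts[:,0]-s*pts[:,1],q[1]+s*pts[:,0]+co*pts[:,1],pts[:,2]]
q=[c[0],c[1],yaw]
out=[]
for n,(x0,y0,w,h) in {"scene":(270,140,170,140),"wrist":(340,0,260,240)}.items():
    s=3 if n=="scene" else 2
    im=cv2.resize(P[n]["color"][y0:y0+h,x0:x0+w,::-1],None,fx=s,fy=s,interpolation=cv2.INTER_CUBIC)
    for pts,col in [([(x,y,.074) for x,y in [(-.072,-.131),(.072,-.131),(.072,.131),(-.072,.131)]],(0,255,0)),([(x,y,.089) for x,y in [(-.04,-.11),(.04,-.11),(.04,-.101),(-.04,-.101)]],(0,0,255))]:
        uv=((proj(P[n],W(q,pts))-[x0,y0]+.5)*s).astype(int); cv2.polylines(im,[uv],True,col,1)
    out.append(im)
cv2.imwrite("pics/ov0.png",out[0]);cv2.imwrite("pics/ov1.png",out[1])
```

```text
[0.55226569 0.04578078 0.074     ] [ 0.42023213 -0.00099425  0.074     ] 0.14007414145634428
19.507516791963806 [ 0.52999381 -0.10108703  0.074     ]
```

View pics/ov0.png

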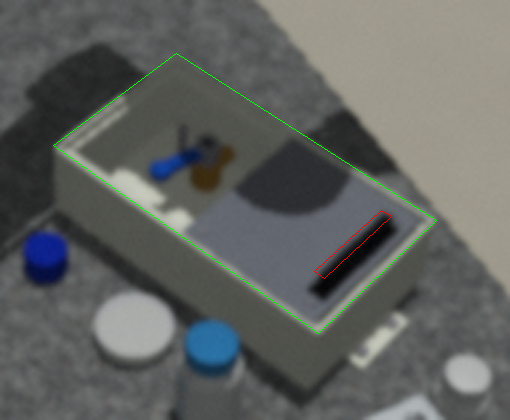

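View pics/ov1.png

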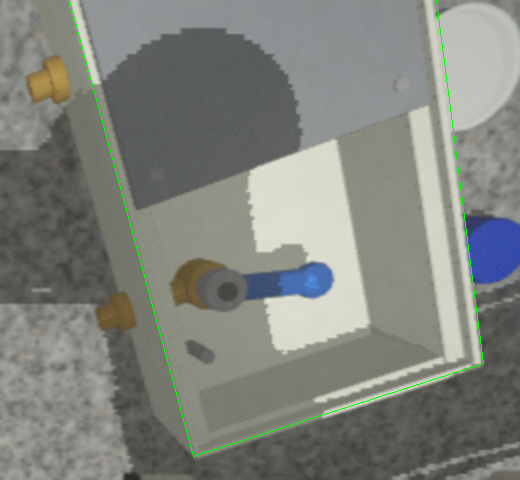

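The green outline of the fitted box follows the rim in both views, and the box yaw is about 19.5°. In the scene view the rib, at about (388,223) in the full picture, sits a few mm nearer −y than I guessed. I'll get the cover's y, then work out the approach.

```bash
cat >> h.py <<'E'
YAW=np.radians(19.5); C=np.array([.530,-.101])
Rb=np.array([[np.cos(YAW),-np.sin(YAW)],[np.sin(YAW),np.cos(YAW)]])
def tobox(X): return (np.array(X)[:2]-C)@Rb
def toworld(b): return C+Rb@np.array(b)
E
python3 - <<'E'
from h import *
import pickle
P=pickle.load(open("P.pkl","rb")); w=P["wrist"]; s=P["scene"]
for uv in [(408,104.5),(554,52.5)]: print("edge",tobox(ray(w,uv,.071)))
for uv in [(270+310/3,140+290/3),(270+395/3,140+220/3)]: print("rib",tobox(ray(s,uv,.089)), tobox(ray(s,uv,.08)))
for uv in [(340+195/2,228),(340+482/2,182)]: print("corner",tobox(ray(w,uv,.074)))
for uv in [(270+54/3,140+147/3),(270+436/3,140+220/3),(270+318/3,140+332/3),(270+177/3,140+54/3)]: print("cornerS",tobox(ray(s,uv,.074)))
t=ctrl.get_obs()["tool_pos"]; d=toworld([0,-.15])-t[:2]; print(d, "share tool x,y",-d[1]/.8,-d[0]/.8)
E
```

```text
edge [0.06697153 0.00559974]
edge [-0.06534686  0.00588431]
rib [-0.05587117 -0.11046674] [-0.04978309 -0.10682653]
rib [ 0.03841929 -0.11554437] [ 0.04550185 -0.11195771]
corner [0.07071684 0.13182096]
corner [-0.07192056  0.13156   ]
cornerS [-0.0729975   0.12791999]
cornerS [ 0.07148918 -0.13191723]
cornerS [-0.07111694 -0.13166495]
cornerS [0.0716005  0.12835461]
[-0.09489188 -0.24236531] share tool x,y 0.30295664274316586 0.11861484510807582
```

>>> send_rows([
  [[0.05, 0.02, 0], -0.07],
  [[0.1, 0.04, 0], -0.14],
  [[0.15, 0.06, 0], -0.217],
  [[0.2, 0.08, 0], -0.217],
  [[0.25, 0.1, 0], -0.217],
], gripper=0)

```text
clock: 1.77
tool_pos: [0.5967, -0.1949, 0.2924]
orientation: [-180.0, -0.0, -70.4]
force: [0.4, -1.0, 0.2]
opening: 0.0597
gripper_force: 0.0
```

```bash
cat > st.py <<'E'
from h import *
import sys
o=ctrl.get_obs(); t=o["tool_pos"]; print(o["clock"],np.round(t,4),o["orientation"],"box",tobox(t).round(4),"tip z",round(t[2]-.066,4),"F",np.round(o["force"],1),"open",o["opening"])
if len(sys.argv)>2:
    d=np.array([float(sys.argv[1]),float(sys.argv[2])])-tobox(t)
    yaw=np.radians(o["orientation"][2]); w=Rb@d; X=np.array([np.cos(yaw),np.sin(yaw)]); Y=np.array([np.sin(yaw),-np.cos(yaw)])
    print("shares",w@X/.8,w@Y/.8)
E
python3 st.py 0 -.15
```

```text
1.7667 [ 0.5967 -0.1949  0.2924] [-1.79979538e+02 -1.22953676e-02 -7.03851683e+01] box [ 0.0315 -0.1107] tip z 0.2264 F [ 0.4 -1.   0.2] open 0.05966076319305194
shares 0.04899232990979972 0.03949831492877127
```

>>> send_rows([
  [[0.03, 0.02, 0], 0],
  [[0.049, 0.04, 0.03], 0],
  [[0.049, 0.04, 0.07], 0],
  [[0.049, 0.04, 0.11], 0],
  [[0.049, 0.04, 0.14], 0],
])

```text
clock: 2.18
tool_pos: [0.5793, -0.2417, 0.178]
orientation: [180.0, 0.1, -70.6]
force: [-0.6, 1.0, -0.6]
opening: 0.0265
gripper_force: 0.0
```

```bash
python3 st.py 0 -.15; python3 -c "
from h import *
save(ctrl.snapshot('side'),'side1')"
```

```text
2.1833 [ 0.5793 -0.2417  0.178 ] [ 1.79952730e+02  5.38759264e-02 -7.05679009e+01] box [-0.0004 -0.1491] tip z 0.112 F [-0.6  1.  -0.6] open 0.026496587079039964
shares 0.0011708283835530256 -0.000560829995010189
```

View pics/side1.png

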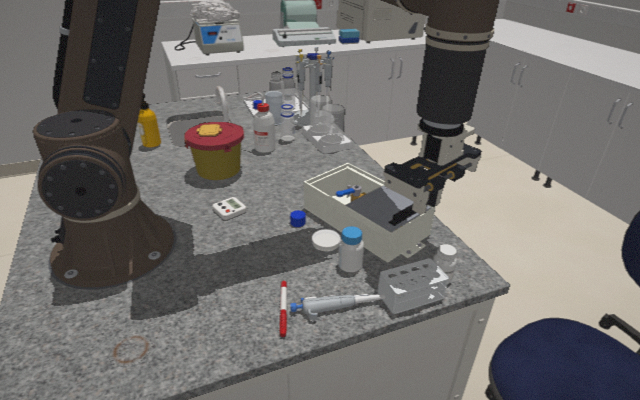

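The side view shows the fingers at about (415,215), on the −y end side of the rib at about (398,213), and clear of it. I'll descend and let the fingers close.

>>> send_rows([
  [[0, 0, 0.02], 0],
  [[0, 0, 0.042], 0],
  [[0, 0, 0.042], 0],
  [[0, 0, 0.042], 0],
  [[0, 0, 0.042], 0],
])

```text
clock: 2.65
tool_pos: [0.5813, -0.2412, 0.148]
orientation: [-179.9, -0.1, -70.4]
force: [-0.3, -0.2, 0.4]
opening: 0.0003
gripper_force: 0.0
```

>>> send_rows([
  [[-0.01, 0, 0], 0],
  [[-0.02, 0, 0], 0],
  [[-0.03, 0, 0], 0],
  [[-0.035, 0, 0], 0],
  [[-0.04, 0, 0], 0],
])

```text
clock: 3.07
tool_pos: [0.57, -0.2103, 0.1473]
orientation: [-179.9, -0.1, -70.4]
force: [1.1, -2.9, 2.5]
opening: 0.0005
gripper_force: 1.4
```

```bash
python3 st.py 0 .002
```

```text
3.0667 [ 0.57   -0.2103  0.1473] [-1.79941774e+02 -5.58859033e-02 -7.04117282e+01] box [ 0.0012 -0.1164] tip z 0.0813 F [ 1.1 -2.9  2.5] open 0.0005431766624744959
shares -0.1480391567653795 0.001307810640069438
```

>>> send_rows([
  [[-0.01, 0, 0], 0],
  [[-0.02, 0, 0], 0],
  [[-0.03, 0, 0], 0],
  [[-0.04, 0, 0], 0],
  [[-0.05, 0, 0], 0],
])

```text
clock: 3.48
tool_pos: [0.5568, -0.1728, 0.1472]
orientation: [-179.9, -0.1, -70.5]
force: [2.0, -5.8, 4.4]
opening: 0.0006
gripper_force: 2.7
```

>>> send_rows([
  [[-0.01, 0, 0], 0],
  [[-0.02, 0, 0], 0],
  [[-0.03, 0, 0], 0],
  [[-0.04, 0, 0], 0],
  [[-0.05, 0, 0], 0],
])

```text
clock: 3.9
tool_pos: [0.5433, -0.135, 0.1471]
orientation: [-179.9, -0.0, -70.4]
force: [2.1, -4.9, 5.1]
opening: 0.0006
gripper_force: 2.7
```

>>> send_rows([
  [[-0.008, 0, 0], 0],
  [[-0.016, 0, 0], 0],
  [[-0.024, 0, 0], 0],
  [[-0.03, 0, 0], 0],
  [[-0.034, 0, 0], 0],
])

```text
clock: 4.32
tool_pos: [0.5337, -0.1093, 0.1466]
orientation: [180.0, 0.0, -70.5]
force: [1.0, -4.5, 4.0]
opening: 0.0003
gripper_force: 2.4
```

```bash
python3 st.py 0 .002
```

```text
4.3167 [ 0.5337 -0.1093  0.1466] [ 1.79992126e+02  1.78384663e-03 -7.04518353e+01] box [ 0.0007 -0.0091] tip z 0.0806 F [ 1.  -4.5  4. ] open 0.00028698856739324075
shares -0.013899598610723506 0.0009237626489693509
```

>>> send_rows([
  [[-0.003, 0, 0], 0],
  [[-0.006, 0, 0], 0],
  [[-0.008, 0, 0], 0],
  [[-0.01, 0, 0], 0],
  [[-0.012, 0, 0], 0],
])

```text
clock: 4.73
tool_pos: [0.5308, -0.1009, 0.1465]
orientation: [180.0, -0.0, -70.5]
force: [2.6, -4.8, 4.5]
opening: 0.0004
gripper_force: 2.5
```

```bash
python3 st.py 0 .002
```

```text
4.7333 [ 0.5308 -0.1009  0.1465] [ 1.79998682e+02 -3.91145924e-03 -7.04780766e+01] box [ 0.0008 -0.0001] tip z 0.0805 F [ 2.6 -4.8  4.5] open 0.00042824741579304364
shares -0.00268012872685628 0.001019648718021369
```

>>> send_rows([
  [[-0.002, 0, 0], 0],
  [[-0.004, 0, 0], 0],
  [[-0.006, 0, 0], 0],
  [[-0.006, 0, 0], 0],
  [[-0.006, 0, 0], 0],
])

```text
clock: 5.15
tool_pos: [0.5303, -0.0975, 0.1469]
orientation: [-179.9, -0.1, -70.4]
force: [6.7, -12.8, -0.4]
opening: 0.0007
gripper_force: 7.4
```

```bash
python3 st.py 0 .002
```

```text
5.15 [ 0.5303 -0.0975  0.1469] [-1.79928922e+02 -1.27240712e-01 -7.04465540e+01] box [0.0015 0.0032] tip z 0.0809 F [  6.7 -12.8  -0.4] open 0.0007241338573978761
shares 0.0015332939192718097 0.001834715446518581
```

>>> send_rows([
  [[0.01, 0, 0], 0],
  [[0.025, 0, 0], 0],
  [[0.03, 0, -0.04], 0],
  [[0.03, 0, -0.09], 0],
  [[0.03, 0, -0.13], 0],
])

```text
clock: 5.57
tool_pos: [0.5368, -0.1195, 0.2515]
orientation: [179.9, 0.1, -70.5]
force: [1.6, 0.3, 1.5]
opening: 0.0007
gripper_force: 0.0
```

```bash
python3 st.py 0 0
python3 - <<'E'
from h import *
p=ctrl.snapshot("wrist"); save(p,"wrist2")
for th,z in [("red_lever_tip",.0455),("red_lever_pivot",.0455),("cover_rib",.08),("red_lever",.0455)]:
    for b in ctrl.boxes_of(p,th)[:2]:
        uv=np.array(b["xy"])*[640,400]; print(th,round(b["conf"],2),uv.round(),tobox(ray(p,uv,z)).round(4))
E
```

```text
5.5667 [ 0.5368 -0.1195  0.2515] [ 1.79870109e+02  7.09312598e-02 -7.05111396e+01] box [ 0.0002 -0.0197] tip z 0.1855 F [1.6 0.3 1.5] open 0.0007049098096557553
shares -0.024647469016921685 0.0002432062539917373
red_lever_tip 0.66 [302. 146.] [ 0.0132 -0.0573]
red_lever_pivot 0.93 [305. 144.] [ 0.011  -0.0584]
cover_rib 0.56 [316. 229.] [0.0006 0.0097]
red_lever 0.89 [303. 145.] [ 0.0123 -0.0582]
```

View pics/wrist2.png

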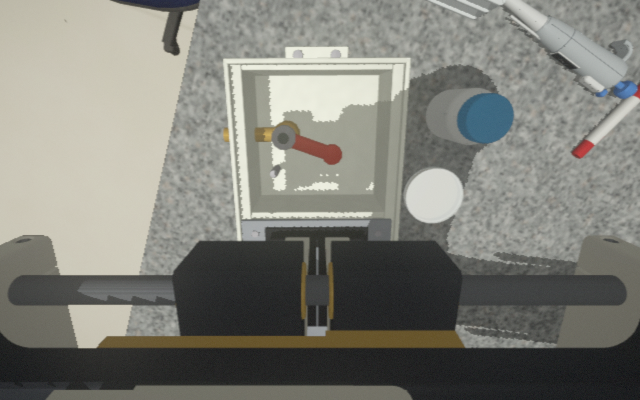

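The wrist view shows the red bay uncovered: pivot at about (284,136), tip at about (333,154), and the cover's edge at row ~219, at the far end. Now the red handle.

```bash
python3 - <<'E'
from h import *
p=ctrl.snapshot("wrist")
for n,uv,z in [("tip",(333,154),.05),("piv",(284,136),.055),("pin",(276,170),.045),("coveredge",(300,219),.071),("in-left",(243,75),.066),("rimTL",(225,60),.074),("rimTR",(410,58),.074)]: print(n,tobox(ray(p,uv,z)).round(4))
E
python3 st.py -.027 -.092
```

```text
tip [-0.0144 -0.05  ]
piv [ 0.0283 -0.0664]
pin [ 0.0375 -0.0345]
coveredge [0.0148 0.0038]
in-left [ 0.0581 -0.1149]
rimTL [ 0.0693 -0.125 ]
rimTR [-0.0702 -0.1264]
5.8667 [ 0.5363 -0.119   0.2491] [ 1.79867843e+02  8.93527460e-02 -7.05023205e+01] box [-0.0001 -0.0191] tip z 0.1831 F [-0.1  0.3  0.4] open 0.0005676127018398165
shares 0.09118098436854252 0.03365077837401061
```

>>> send_rows([
  [[0.045, 0.017, 0], 0],
  [[0.091, 0.034, 0], 0],
  [[0.091, 0.034, 0.03], 0],
  [[0.091, 0.034, 0.07], 0],
  [[0.091, 0.034, 0.11], 0],
])

```text
clock: 6.28
tool_pos: [0.5351, -0.1975, 0.1605]
orientation: [180.0, 0.0, -70.6]
force: [-0.7, -0.7, -1.5]
opening: 0.0003
gripper_force: 0.0
```

>>> send_rows([
  [[0, 0, 0.03], 0],
  [[0, 0, 0.05], 0],
  [[0, 0, 0.068], 0],
  [[0, 0, 0.068], 0],
  [[0, 0, 0.068], 0],
])

```text
clock: 6.7
tool_pos: [0.5347, -0.1967, 0.1064]
orientation: [179.8, 0.1, -70.5]
force: [-0.3, 0.3, 0.4]
opening: 0.0003
gripper_force: 0.0
```

```bash
python3 st.py -.0265 -.0695
```

```text
6.7 [ 0.5347 -0.1967  0.1064] [ 1.79764908e+02  9.66131292e-02 -7.04773812e+01] box [-0.0275 -0.0917] tip z 0.0404 F [-0.3  0.3  0.4] open 0.0002953328316096795
shares -0.02780380174522571 -0.0012231355893290048
```

>>> send_rows([
  [[-0.013, 0, 0], 0],
  [[-0.025, 0, 0], 0],
  [[-0.034, -0.004, 0], 0],
  [[-0.044, -0.0085, 0], 0],
  [[-0.051, -0.015, 0], 0],
])

```text
clock: 7.12
tool_pos: [0.5328, -0.1533, 0.1087]
orientation: [180.0, 0.0, -70.5]
force: [-3.9, -2.0, 0.5]
opening: 0.0006
gripper_force: 1.8
```

>>> send_rows([
  [[-0.006, -0.007, 0], 0],
  [[-0.01, -0.014, 0], 0],
  [[-0.012, -0.02, 0], 0],
  [[-0.012, -0.023, 0], 0],
  [[-0.012, -0.023, 0], 0],
])

```text
clock: 7.53
tool_pos: [0.5486, -0.1385, 0.108]
orientation: [-180.0, 0.0, -70.4]
force: [-1.5, -0.6, -0.5]
opening: 0.0003
gripper_force: 0.7
```

```bash
python3 st.py .0025 -.0415
```

```text
7.5333 [ 0.5486 -0.1385  0.108 ] [-1.79971107e+02  1.28927370e-03 -7.04382875e+01] box [ 0.005  -0.0415] tip z 0.042 F [-1.5 -0.6 -0.5] open 0.0003121448335338661
shares -4.99249741138592e-05 0.0031556842459437478
```

>>> send_rows([
  [[0, -0.003, 0], 0],
  [[0, -0.006, 0], 0],
  [[0, -0.008, 0], 0],
  [[0, -0.01, 0], 0],
  [[0, -0.01, 0], 0],
])

```text
clock: 7.95
tool_pos: [0.5516, -0.1375, 0.1077]
orientation: [179.5, 0.1, -70.5]
force: [-14.9, -2.2, 10.5]
opening: 0.0005
gripper_force: 7.5
```

```bash
python3 st.py .0025 -.0415
```

```text
7.95 [ 0.5516 -0.1375  0.1077] [ 1.79546459e+02  1.00079373e-01 -7.05437936e+01] box [ 0.0081 -0.0416] tip z 0.0417 F [-14.9  -2.2  10.5] open 0.0004503041872023491
shares -0.00014383149719937675 0.007043611417089971
```

The force jumped to about 15 N, so the handle is at its stop. I'll back off toward −x, raise the arm and check.

>>> send_rows([
  [[0.004, 0.015, 0], 0],
  [[0.01, 0.035, 0], 0],
  [[0.01, 0.035, -0.03], 0],
  [[0.01, 0.035, -0.08], 0],
  [[0.01, 0.035, -0.13], 0],
])

```text
clock: 8.37
tool_pos: [0.5308, -0.1541, 0.2128]
orientation: [180.0, 0.0, -70.5]
force: [1.5, 0.7, 0.1]
opening: -0.0
gripper_force: 0.0
```

>>> send_rows([
  [[-0.02, -0.01, -0.03], 0],
  [[-0.03, -0.02, -0.05], 0],
  [[-0.03, -0.02, -0.05], 0],
  [[-0.03, -0.02, -0.05], 0],
  [[-0.03, -0.02, -0.05], 0],
])

```text
clock: 8.78
tool_pos: [0.5382, -0.1257, 0.2518]
orientation: [-180.0, 0.0, -70.5]
force: [-0.2, -1.0, -0.5]
opening: 0.0005
gripper_force: 0.0
```

```bash
python3 st.py 0 0
python3 - <<'E'
from h import *
p=ctrl.snapshot("wrist"); s=ctrl.snapshot("scene")
c=cv2.resize(s["color"][140:290,260:460],None,fx=2,fy=2)
im=np.zeros((400,800,3),np.uint8); im[:,:400]=p["color"][:,120:520]; im[:300,400:]=c
cv2.imwrite("pics/fin.png",im[:,:,::-1])
for th in ["pe_bottle_1","cap_3","petri_1","marker_2"]:
    print(th,[(np.array(b["xy"])*[640,400]).round(1) for b in ctrl.boxes_of(s,th)[:1]])
E
```

```text
8.7833 [ 0.5382 -0.1257  0.2518] [-1.79965335e+02  9.49944665e-03 -7.04882797e+01] box [-0.0005 -0.026 ] tip z 0.1858 F [-0.2 -1.  -0.5] open 0.0004921308389860564
shares -0.032480823252112205 -0.000598669121723471
pe_bottle_1 [array([340.9, 266.4])]
cap_3 [array([285.4, 223.1])]
petri_1 [array([314.5, 250.9])]
marker_2 [array([284.2, 331.9])]
```

View pics/fin.png

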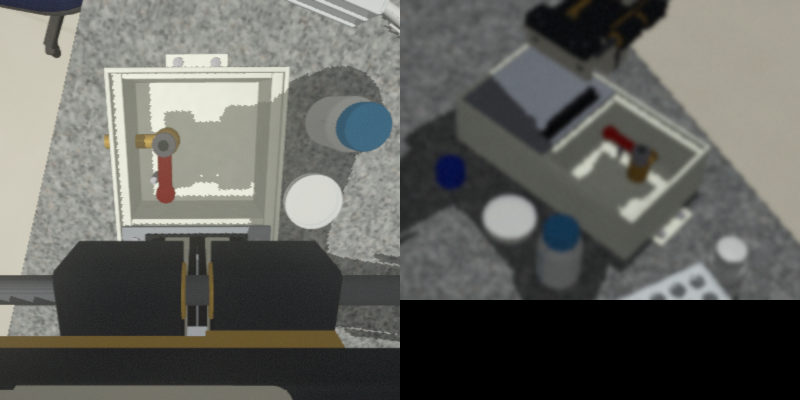

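The left view shows the red handle pointing along +y, from (165,143) to (166,194), against its stop pin. The cover lies flat at the far end and the bystanders have not moved. I'm handing in.

```bash
python3 -c "
from plant import ctrl
print(ctrl.close_job())"
```

```text
the job is handed in; nothing more can be done
None
```

The cover is at the far end stop, flat on its rails, the red handle is pushed round to its shut stop, and the bystanders are where they were; the job is handed in at about 9 s on the clock, with no verdict returned.

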